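# Release the latched channel key

### The arm

A 6-joint arm with a two-finger parallel gripper is mounted at the origin on the work surface. World frame = base frame: x ahead of the robot, y to its left, z up, the work surface at z = 0. Lengths are in mm, angles in rad, forces in N, time in s.
With the tool pointing down it reaches from about 350 to 975 mm from the base axis. Payload 4.9 kg.
Tool frame: the origin (TCP) lies at the centre of the arm's flange, where the gripper is bolted on; the fingertips stand 173 mm ahead of it and the grasp point (between the pads) lies 155 mm ahead of it (hold_point_z is the distance from the TCP to the grasp point, in mm); z points along the fingers, y is the direction in which the jaws open and shut (so a half turn about z gives the same grasp; the last joint's range is limited). The gripper opens to 85 mm and grips with 20 to 120 N. Pads are 22 mm wide; open, the fingers measure 114 mm over their backs; the gripper's body (76 mm by 85 mm) begins 54 mm behind the grasp point. The pads swing forward as they close: fully open they stand 13 mm farther back than shut.
Start: joints at [-1.297, 0.053, 1.613, -0, 1.476, -0.119], TCP at [239.229, -577.384, 404.704] pointing down, gripper open.
Joint ranges: [-3.01, 3.01], [-1.01, 2.22], [0.06, 2.58], [-1.02, 4.17], [0.09, 2.62], [-3.14, 3.14]. Speed limits (rad/s): [2.57, 2.57, 3.14, 3.14, 3.14, 3.14].

### API

Orientations are given as a rotation vector (axis times angle).
In Python, from bench import state, snapshot, job_done, outline_of, hold_point_z gives the robot as it stands.
- The arm moves only by the tool step_arm, never from a script. Its argument "deltas" is one flat list of numbers, 7 for each row, row after row: the turn, a rotation vector about the tool's x, y, z normalised to -1 to 1, where 1 is pi/2 rad, then the shift along the tool's x, y, z normalised to -1 to 1, where 1 is 400 mm, then the closure, from 0 (fully open) to 1 (shut). In form: [wx, wy, wz, x, y, z, jaw, wx, wy, wz, x, y, z, jaw, ...]. A call has 1 to 10 rows; each row is the pose to reach, as a shift and turn from the pose commanded when the call began, along the tool's axes at that moment; what a row does not reach only later rows make up. A row lasts 1/10 s, in which the tool goes at most 50 mm and 8.59 degrees, less where a joint would pass 70% of its speed; a pose out of reach is approached as far as the arm can. A call with a number of a shift or a turn outside -1 to 1 is refused whole. A call with a gripper value outside its range is refused whole. The fingers move at their own pace and stop on an object; "force" is the grip in N (left out, the last holds). Time passes only in rows, so rows that repeat a pose let the fingers close. It gives the time, the measured TCP pose, the force and the opening at its end, in the units of the state.
- state(): the state, without advancing time (a new reading comes with each control period).
- snapshot(name): name is "scene" or "side" or "wrist"; returns a dict with "frame" (420x560x3 uint8, red, green, blue), "intrinsics" (3x3 intrinsics, pixels), "position" and "rotation" of the camera in the world. Camera axes: x right, y up, looking along -z (the intrinsics and any distortion apply to the point x, -y, -z); pixel columns grow to the right and rows downward; lengths in mm; the calibration is good to about 2 mm. A picture is of the moment at which its call begins. There is no depth.
- job_done(): hands the job in, once; it reports no verdict.
Trained networks look in the newest picture that a camera, given by its name, has taken for a name from the list of things; names that differ only in an ending like _2 or _b are one class to them, and where a whole thing is asked for, a point or a joint stands for the part that bears it (a point fixed in the world has none). Each returns a list of dicts, best first, with "p" (0 to 1); they miss things now and then, are a little off and sometimes report something else, mostly with a low value. They report only what shows in the picture. A call takes as long as a camera call.
- outline_of(label, camera): "pixels" (420x560 bool, what is visible of it) and "uv" ([column, row] in pixels, amid what is visible of it).
The state is a dict: "time_s": time; "joint_positions": joint angles; "joint_vel": joint speeds; "effort": joint torques, N m; "position": TCP position; "tcp_rot": TCP orientation; "ft_force": force on the tool from outside, world axes, zero at the start; "wrist_torque": the same for the moment, N m; "gripper_width": finger opening in mm.
Only numpy, scipy, OpenCV 4.12 (cv2) and the standard library are available. Lean on these libraries where they do the work, as an engineer would, in place of code of your own. Each camera call takes 0.05 s, during which the arm holds its last target.

### The job

One key of the four-key channel selector was left latched down after the last batch of tilt sensors. With a fingertip, tap each of the four keys lightly, one after another, starting at the end of the row with the round lamp; then press the latched key all the way in so that it releases and springs up, and take the finger away. While searching, do not push a free key in beyond a light tap, and do not shift or lift anything lying on the table.

Things in the scene. Friction and masses are not known exactly. Their poses are not given: they have to be found in the camera images.
- console: Channel selector: fixed grey box 110 mm (x) by 280 mm (y) by 45 mm high, yaw within 25 degrees of the robot's axes. Origin at the centre of its underside, z up. On top, a row of four identical square white keys along y, at y = +75, +25, -25, -75 mm, each in a black collar 38 mm square, 6 mm high.
- lamp (a point): Top of the round lamp (clear dome in a black ring 28 mm across, 10 mm high) on the selector, at the +y end of the key row only, 118 mm from the middle.
- key_a_top (a point): Centre of the top face of a key. Cap 28 mm square; the top face is 65 mm above the table when the key is up, 60 mm when latched, about 55 mm when fully in. Letters do not tell the place in the row; that changes from run to run.
- key_b_top (a point): Centre of the top face of a key. Cap 28 mm square; the top face is 65 mm above the table when the key is up, 60 mm when latched, about 55 mm when fully in. Letters do not tell the place in the row; that changes from run to run.
- key_c_top (a point): Centre of the top face of a key. Cap 28 mm square; the top face is 65 mm above the table when the key is up, 60 mm when latched, about 55 mm when fully in. Letters do not tell the place in the row; that changes from run to run.
- key_d_top (a point): Centre of the top face of a key. Cap 28 mm square; the top face is 65 mm above the table when the key is up, 60 mm when latched, about 55 mm when fully in. Letters do not tell the place in the row; that changes from run to run.
- key_a (a joint): Travel of this key, m: 0 up, grows as pressed, about 0.0095 fully in. One key starts latched at about 0.005, the others at 0. A free key is sprung (1 N to start, 1 N per mm) and returns by itself. The latched key stands firm below 4.5 N, takes about 8.5 N to push fully in (press with about 12 N); it then springs up to 0 when let go and stays free.
- key_b (a joint): Travel of this key, m: 0 up, grows as pressed, about 0.0095 fully in. One key starts latched at about 0.005, the others at 0. A free key is sprung (1 N to start, 1 N per mm) and returns by itself. The latched key stands firm below 4.5 N, takes about 8.5 N to push fully in (press with about 12 N); it then springs up to 0 when let go and stays free.
- key_c (a joint): Travel of this key, m: 0 up, grows as pressed, about 0.0095 fully in. One key starts latched at about 0.005, the others at 0. A free key is sprung (1 N to start, 1 N per mm) and returns by itself. The latched key stands firm below 4.5 N, takes about 8.5 N to push fully in (press with about 12 N); it then springs up to 0 when let go and stays free.
- key_d (a joint): Travel of this key, m: 0 up, grows as pressed, about 0.0095 fully in. One key starts latched at about 0.005, the others at 0. A free key is sprung (1 N to start, 1 N per mm) and returns by itself. The latched key stands firm below 4.5 N, takes about 8.5 N to push fully in (press with about 12 N); it then springs up to 0 when let go and stays free.
- sensor_a_mid (a point): Centre of the tilt sensor, loose, 44 x 32 x 19 mm aluminium body with a 14 mm long connector stub; a bystander.
- sensor_b_mid (a point): Centre of the tilt sensor, loose, same as the other; a bystander.
- disc_mid (a point): Centre of the white ceramic disc, loose, 48 mm across, 8 mm thick; a bystander.
- housing_mid (a point): Centre of the open zinc housing, loose, 62 x 50 x 34 mm with a 12 mm spout; a bystander.
- tray_mid (a point): Centre of the orange plastic sensor tray insert, loose, 150 x 100 x 28 mm; a bystander.
- driver_grip (a point): Handle of a loose 160 mm screwdriver lying on the table; a bystander.

How it is judged (in metres and radians):
On the way, in this order (a step that is already met when the one before it is completed fails the run):
1. the key next to the lamp is tapped (((y of key_a_top in the frame of console between 0.05 and 0.1 m and contact force between the fingers and key_a above 0.4 N) or (y of key_b_top in the frame of console between 0.05 and 0.1 m and contact force between the fingers and key_b above 0.4 N) or (y of key_c_top in the frame of console between 0.05 and 0.1 m and contact force between the fingers and key_c above 0.4 N) or (y of key_d_top in the frame of console between 0.05 and 0.1 m and contact force between the fingers and key_d above 0.4 N))), for 0.03 s.
2. the second key is tapped (((y of key_a_top in the frame of console between 0 and 0.05 m and contact force between the fingers and key_a above 0.4 N) or (y of key_b_top in the frame of console between 0 and 0.05 m and contact force between the fingers and key_b above 0.4 N) or (y of key_c_top in the frame of console between 0 and 0.05 m and contact force between the fingers and key_c above 0.4 N) or (y of key_d_top in the frame of console between 0 and 0.05 m and contact force between the fingers and key_d above 0.4 N))), for 0.03 s.
3. the third key is tapped (((y of key_a_top in the frame of console between -0.05 and 0 m and contact force between the fingers and key_a above 0.4 N) or (y of key_b_top in the frame of console between -0.05 and 0 m and contact force between the fingers and key_b above 0.4 N) or (y of key_c_top in the frame of console between -0.05 and 0 m and contact force between the fingers and key_c above 0.4 N) or (y of key_d_top in the frame of console between -0.05 and 0 m and contact force between the fingers and key_d above 0.4 N))), for 0.03 s.
4. the key farthest from the lamp is tapped (((y of key_a_top in the frame of console between -0.1 and -0.05 m and contact force between the fingers and key_a above 0.4 N) or (y of key_b_top in the frame of console between -0.1 and -0.05 m and contact force between the fingers and key_b above 0.4 N) or (y of key_c_top in the frame of console between -0.1 and -0.05 m and contact force between the fingers and key_c above 0.4 N) or (y of key_d_top in the frame of console between -0.1 and -0.05 m and contact force between the fingers and key_d above 0.4 N))), for 0.03 s.
5. the latched key has been pressed in and released, and all four keys are up (value of joint each of key_a, key_b, key_c, key_d below 0.0012 m), for 0.2 s.
At the end, for the whole second after the job is handed in: All four keys are up (each within 1.5 mm of its free height), and every loose thing lies within 15 mm of where it was (value of joint each of key_a, key_b, key_c, key_d below 0.0015 m and distance of each of sensor_a_mid, sensor_b_mid, disc_mid, housing_mid, tray_mid, driver_grip from where it was at the start of the episode below 0.015 m); the robot touches nothing.
It fails at once if a free key is pushed in by more than 7 mm while the latched key is still down ((value of joint key_a above 0.007 m and value of joint any of key_b, key_c, key_d above 0.003 m) or (value of joint key_b above 0.007 m and value of joint any of key_a, key_c, key_d above 0.003 m) or (value of joint key_c above 0.007 m and value of joint any of key_a, key_b, key_d above 0.003 m) or (value of joint key_d above 0.007 m and value of joint any of key_a, key_b, key_c above 0.003 m)).
It fails at once if a loose thing is shifted by more than 15 mm or lifted (distance of any of sensor_a_mid, sensor_b_mid, disc_mid, housing_mid, tray_mid, driver_grip from where it was at the start of the episode above 0.015 m).
It also fails if it takes over 45 s, if anything falls off the work surface, if the arm or the gripper's body presses on something with over 40 N, if the wrist force passes 120 N, or if a joint passes its speed limit or range.

## Working session

There is one attempt and no reset: what is moved stays moved. The work goes in short steps, Python scripts to look and compute and a tool call to move; the robot and the scene stay as the last step left them, time stands still between calls to the robot, and variables do not carry over. Pictures are saved under pics/ and viewed, and the job is handed in when it is done.

Besides the shell and the picture viewer there is one more tool, called in YAML: its name, and indented under it one key for each argument. step_arm: Moves the arm, as the interface text tells. Scaled input: -1 to 1 covers 400 mm each way for a shift and pi/2 rad each way for a turn. Its arguments: {"type":"object","properties":{"deltas":{"type":"array"},"force":{"type":"number"}},"required":["deltas"]}

```bash
ls; mkdir -p pics
python3 - <<'E'
from bench import *
import cv2,numpy as np,pickle
s=state();print(s)
print(hold_point_z)
for n in ["scene","side"]:
    d=snapshot(n);cv2.imwrite(f"pics/{n}0.png",d["frame"][:,:,::-1]);pickle.dump(d,open(f"{n}0.pkl","wb"))
    print(n,d["intrinsics"],d["position"],d["rotation"],[k for k in d])
    for l in ["console","lamp","key_a_top"]:
        print(l,[(r["p"],r["uv"],r["pixels"].sum()) for r in outline_of(l,n)])
E
```

```text
pics
{'time_s': 0.0, 'joint_positions': array([-1.29696516e+00,  5.33573545e-02,  1.61428803e+00,  1.45542128e-05,
        1.47599229e+00, -1.18996706e-01]), 'joint_vel': array([ 3.22932691e-04,  8.04835278e-04,  1.07800424e-04, -1.04942352e-03,
       -2.17582439e-04,  1.99463108e-05]), 'effort': array([-2.49384408e-03, -3.93686485e+01, -3.70178998e+01, -2.30088754e-04,
        7.09865824e-03,  1.56256554e-07]), 'position': array([ 239.18276795, -577.1343831 ,  403.46591   ]), 'tcp_rot': array([-3.07918798e+00, -6.12692483e-01,  2.25605302e-04]), 'ft_force': array([ 0.78754564,  0.05402463, -1.10961103]), 'wrist_torque': array([ 0.01378098, -0.04418683, -0.02369243]), 'gripper_width': 85.45679070910718}
154.70000000000002
scene [[536.73678298   0.         280.54230326]
 [  0.         536.73678298 211.00450655]
 [  0.           0.           1.        ]] [ 879.16239438 -504.89417584  995.32140414] [0.60488125 0.16127914 0.47679309] ['frame', 'intrinsics', 'position', 'rotation']
console [(0.56, [255.8, 235.5], np.int64(4886))]
lamp [(0.69, [250.1, 235.7], np.int64(4780))]
key_a_top [(0.74, [260.7, 190.5], np.int64(161)), (0.65, [303.7, 227.7], np.int64(432)), (0.25, [255.4, 207.8], np.int64(197))]
side [[508.70650742   0.         290.18716447]
 [  0.         508.70650742 208.92842896]
 [  0.           0.           1.        ]] [ 521.47528422 1137.34256251  711.1485531 ] [ 0.02889736 -1.54052538 -2.71436702] ['frame', 'intrinsics', 'position', 'rotation']
console []
lamp [(0.88, [308.7, 229.8], np.int64(2639))]
key_a_top [(0.7, [315.0, 226.1], np.int64(136))]
```

View pics/scene0.png

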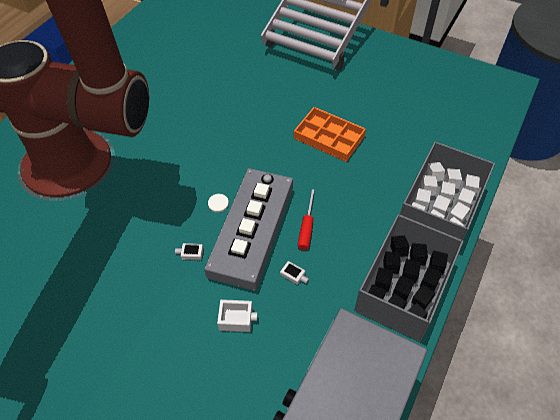

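View pics/side0.png

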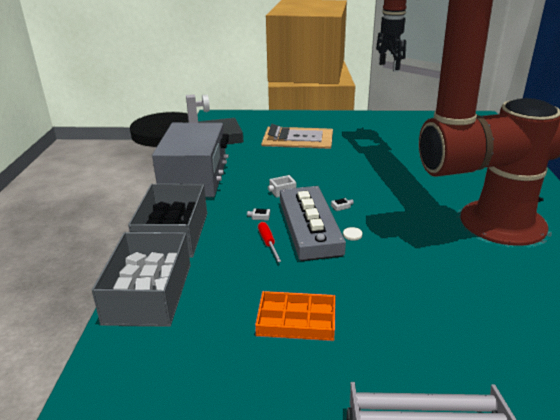

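The scene picture shows the lamp at (267,179) and the keys at about (262,190), (254,209), (247,227) and (240,247). The side picture shows the lamp at (320,238) and the keys running up to (303,196). Next I fit the console pose from both views.

```bash
cat > h.py <<'E'
import numpy as np,cv2,pickle
from scipy.spatial.transform import Rotation as R
from scipy.optimize import least_squares
def proj(d,P):
    P=np.atleast_2d(P);Rm=np.array(d["rotation"]);Rm=R.from_rotvec(Rm).as_matrix() if Rm.ndim==1 else Rm
    c=(P-d["position"])@Rm; q=np.c_[c[:,0],-c[:,1],-c[:,2]]@np.array(d["intrinsics"]).T
    return q[:,:2]/q[:,2:]
def con(x,y,yaw,L):
    c,s=np.cos(yaw),np.sin(yaw);L=np.atleast_2d(L).astype(float)
    return np.c_[x+c*L[:,0]-s*L[:,1],y+s*L[:,0]+c*L[:,1],L[:,2]]
KEYS=np.array([[0,75,64],[0,25,64],[0,-25,64],[0,-75,64]])
def whites(d,box,th=190):
    u0,v0,u1,v1=box;f=d["frame"][v0:v1,u0:u1].astype(int)
    m=((f.min(2)>th)&(f.max(2)-f.min(2)<45)).astype(np.uint8)
    n,_,st,ce=cv2.connectedComponentsWithStats(m)
    return [(ce[i]+[u0,v0],st[i,4]) for i in range(1,n) if st[i,4]>15]
E
python3 - <<'E'
from h import *
ds={n:pickle.load(open(n+"0.pkl","rb")) for n in["scene","side"]}
for n,b in [("scene",(228,170,300,262)),("side",(290,185,335,245))]:
    d=ds[n];print(n,[(np.round(c,1),a) for c,a in whites(d,b)])
    f=d["frame"][b[1]-10:b[3]+30,b[0]-30:b[2]+15]; cv2.imwrite(f"pics/{n}_zoom.png",cv2.resize(f[:,:,::-1],None,fx=4,fy=4,interpolation=cv2.INTER_CUBIC))
E
```

```text
scene [(array([260.9, 188.5]), np.int32(125)), (array([253.9, 206.1]), np.int32(133)), (array([246.5, 224.6]), np.int32(141)), (array([238.8, 245.3]), np.int32(153))]
side [(array([303.6, 193.8]), np.int32(55)), (array([307.5, 201.5]), np.int32(62)), (array([311.9, 211.5]), np.int32(69)), (array([316.4, 222.3]), np.int32(69))]
```

```bash
cat > fit.py <<'E'
from h import *
ds={n:pickle.load(open(n+"0.pkl","rb")) for n in["scene","side"]}
obs={}
b={"scene":(228,170,300,262),"side":(290,185,335,245)}
for n in b:
    o=np.array([c for c,a in whites(ds[n],b[n])]);obs[n]=o[np.argsort(o[:,1])]
obs["side"]=obs["side"][::-1]
for ns in (["scene"],["side"],["scene","side"]):
    f=lambda p:np.concatenate([(proj(ds[n],con(*p,KEYS))-obs[n]).ravel() for n in ns])
    r=least_squares(f,[700,-300,0]);print(ns,r.x.round(3),np.round(r.fun.reshape(-1,2),2).tolist())
# per-key triangulate with height
for i in range(4):
    f=lambda p:np.concatenate([(proj(ds[n],p)-obs[n][i]).ravel() for n in ds])
    q=least_squares(f,[700,-300,60]);print(q.x.round(1))
x=r.x
dd=ds["scene"]; im=dd["frame"][:,:,::-1].copy()
for L in [[55,140,45],[-55,140,45],[-55,-140,45],[55,-140,45],[0,118,55]]:
    u=proj(dd,con(*x,L))[0];cv2.circle(im,tuple(int(v) for v in u.round()),1,(0,0,255),-1)
cv2.imwrite("pics/ov.png",cv2.resize(im[150:300,170:320],None,fx=4,fy=4))
print(x)
E
python3 fit.py
```

```text
['scene'] [5.05427e+02 3.54750e+01 2.14000e-01] [[-0.13, 0.19], [-0.02, 0.29], [0.08, 0.38], [0.07, -0.78]]
['side'] [5.06151e+02 4.28620e+01 2.12000e-01] [[0.06, 0.33], [0.01, 0.37], [0.03, 0.42], [-0.11, -1.28]]
['scene', 'side'] [5.05587e+02 3.68750e+01 2.12000e-01] [[0.28, -0.22], [0.38, -0.14], [0.47, -0.08], [0.44, -1.28], [0.26, -1.01], [0.22, -0.89], [0.24, -0.75], [0.11, -2.38]]
[489.5 110.8  61.9]
[499.8  61.7  62.1]
[510.3  12.7  62.4]
[520.4 -36.2  57.4]
[5.05586580e+02 3.68745062e+01 2.12244074e-01]
```

View pics/ov.png

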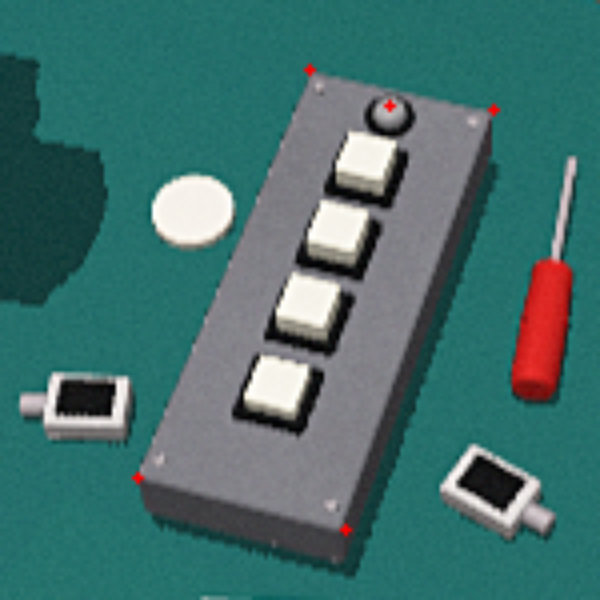

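Key 4, the farthest from the lamp, sits about 5 mm lower than the others in both views, so it is very likely the latched one. Next I plan the approach.

```bash
cat > go.py <<'E'
from h import *
from bench import state
YAW=0.2122
C=np.array([505.6,36.9])
def keyxy(i): return con(C[0],C[1],YAW,[[0,[75,25,-25,-75][i],0]])[0][:2]
def Rdes():
    y=np.array([np.cos(YAW),np.sin(YAW),0]);z=np.array([0,0,-1.]);return np.c_[np.cross(y,z),y,z]
def delta(p):
    s=state();R0=R.from_rotvec(s["tcp_rot"]).as_matrix();
    w=R.from_matrix(R0.T@Rdes()).as_rotvec()/(np.pi/2);t=R0.T@(np.array(p)-s["position"])/400
    return w.round(4),t.round(4)
E
python3 - <<'E'
from go import *
for i in range(4):print(keyxy(i))
print(delta([*keyxy(2),330]))
E
```

```text
[489.80417038 110.21774524]
[500.33472346  61.33924841]
[510.86527654  12.46075159]
[521.39582962 -36.41774524]
(array([-1.00e-04, -1.00e-04, -8.85e-01]), array([ 1.1918, -1.1022,  0.1867]))
```

step_arm:
  deltas: [0,0,-0.44,0.6,-0.55,0,1,0,0,-0.44,0.6,-0.55,0,1,0,0,-0.44,0.6,-0.55,0,1,0,0,-0.44,0.6,-0.55,0,1,0,0,-0.44,0.6,-0.55,0,1,0,0,-0.44,0.6,-0.55,0,1,0,0,-0.44,0.6,-0.55,0,1,0,0,-0.44,0.6,-0.55,0,1]
  force: 40

```text
time_s: 1.2
position: [377.7, -279.7, 405.0]
tcp_rot: [2.687, 1.627, 0.001]
ft_force: [-0.1, -0.9, 0.1]
gripper_width: -0.2
```

Run:
```python
from go import *
print(state()["position"],delta([*keyxy(0),330]))
```

```text
[ 377.66579808 -279.71085331  404.97368479] (array([ 6.00e-04, -1.00e-04, -4.42e-01]), array([ 0.9936, -0.2038,  0.1877]))
```

step_arm:
  deltas: [0,0,-0.442,0.9935,-0.204,0.05,1,0,0,-0.442,0.9935,-0.204,0.05,1,0,0,-0.442,0.9935,-0.204,0.05,1,0,0,-0.442,0.9935,-0.204,0.05,1,0,0,-0.442,0.9935,-0.204,0.05,1,0,0,-0.442,0.9935,-0.204,0.05,1,0,0,-0.442,0.9935,-0.204,0.05,1,0,0,-0.442,0.9935,-0.204,0.1875,1,0,0,-0.442,0.9935,-0.204,0.1875,1,0,0,-0.442,0.9935,-0.204,0.1875,1]

```text
time_s: 2.2
position: [489.9, 108.3, 325.6]
tcp_rot: [-1.973, -2.438, 0.008]
ft_force: [-0.4, -0.3, -0.2]
gripper_width: 0.1
```

Run:
```python
from go import *
from bench import *
print(state(),delta([*keyxy(0),270]))
for n in["wrist","scene","side"]:
    d=snapshot(n);pickle.dump(d,open(n+"1.pkl","wb"));cv2.imwrite(f"pics/{n}1.png",d["frame"][:,:,::-1]);
    if n=="wrist":print(proj(d,con(*C,YAW,KEYS)))
```

```text
{'time_s': 2.2, 'joint_positions': array([ 6.91102252e-02, -1.83256562e-01,  1.97238310e+00,  2.78365281e-05,
        1.35991525e+00, -1.41160365e-01]), 'joint_vel': array([-0.04925215, -0.0528672 , -0.02994297, -0.02488193,  0.03795172,
       -0.02622566]), 'effort': array([  1.29298624, -27.815997  , -37.00361609,   0.18829444,
        -0.31404166,   0.17594126]), 'position': array([489.88975731, 108.29084267, 325.63073855]), 'tcp_rot': array([-1.97261257, -2.43802966,  0.00792544]), 'ft_force': array([-0.38043904, -0.28191572, -0.19909586]), 'wrist_torque': array([ 0.02448603,  0.02236155, -0.02120717]), 'gripper_width': 0.12663512255595147} (array([-0.0047, -0.0007, -0.0012]), array([0.0046, 0.0018, 0.1391]))
[[289.25172096 213.51052423]
 [289.19588551 274.45718619]
 [289.14611963 328.77867151]
 [289.10148464 377.49957117]]
```

View pics/wrist1.png

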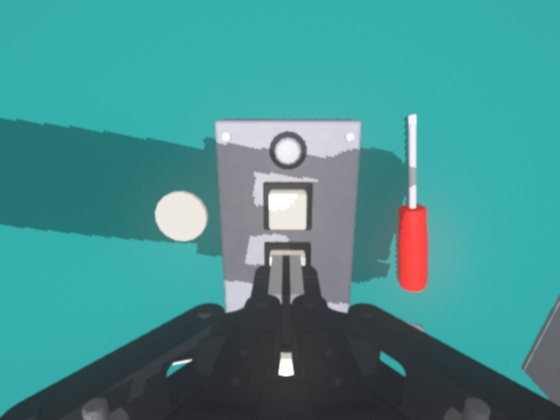

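View pics/scene1.png

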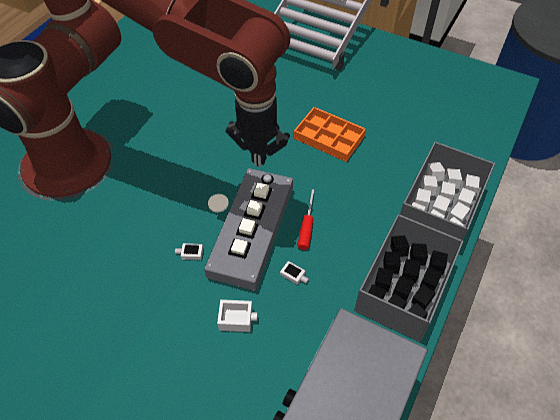

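The wrist view shows the lamp at (288,150) and key 1 at (288,209), against a predicted (289,213). The arm was still settling when that was taken, so I measure again.

Run:
```python
from go import *
from bench import *
d=snapshot("wrist");s=state();print(s["position"],s["tcp_rot"],s["ft_force"])
print(d["position"],proj(d,con(*C,YAW,[[0,75,65],[0,118,55],[55,140,45],[-55,140,45]])))
f=d["frame"][110:260,210:370];cv2.imwrite("pics/wz.png",cv2.resize(f[:,:,::-1],None,fx=4,fy=4))
print(delta([*keyxy(0),260]))
```

```text
[491.1538224  105.93061753 331.27198663] [1.98014894e+00 2.43626356e+00 1.97033468e-03] [-0.04690879  0.33853272  0.06314186]
[475.59635598 180.04939645 299.08966569] [[285.32218115 208.23333553]
 [284.96811363 148.38110271]
 [358.6498078  116.50108852]
 [211.03702016 117.43866695]]
(array([ 0.0015,  0.0005, -0.0041]), array([ 0.0113, -0.0015,  0.1782]))
```

View pics/wz.png

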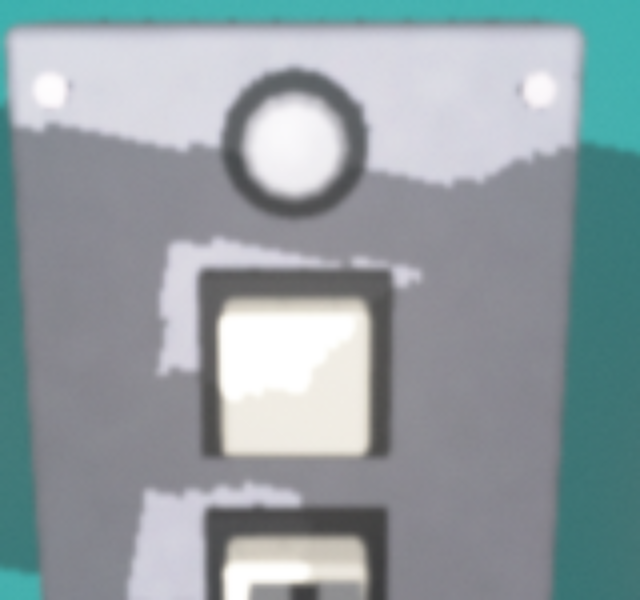

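step_arm:
  deltas: [0,0,0,0,0,0,1,0,0,0,0,0,0,1,0,0,0,0,0,0,1]

```text
time_s: 2.7
position: [490.7, 106.5, 330.5]
tcp_rot: [1.98, 2.438, 0.002]
ft_force: [0.7, -0.3, 0.7]
gripper_width: 0.1
```

```bash
sed -i 's/^C=.*/C=np.array([505.2,38.5])/' go.py
python3 - <<'E'
from go import *
s=state();print(s["position"],s["tcp_rot"],s["ft_force"],keyxy(0))
print(delta([*keyxy(0),248]))
E
```

```text
[490.68000892 106.52847716 330.53308258] [1.98003673e+00 2.43761071e+00 1.51506828e-03] [ 0.69604887 -0.26161672  0.7433668 ] [489.40417038 111.81774524]
(array([ 0.0009,  0.0002, -0.0037]), array([ 0.0137, -0.0007,  0.2063]))
```

step_arm:
  deltas: [0,0,0,0.0135,0,0.1,1,0,0,0,0.0135,0,0.2,1,0,0,0,0.0135,0,0.206,1,0,0,0,0.0135,0,0.206,1,0,0,0,0.0135,0,0.206,1]

```text
time_s: 3.2
position: [490.5, 112.4, 249.7]
tcp_rot: [1.978, 2.437, 0.004]
ft_force: [-0.4, 0.0, 0.4]
gripper_width: -0.1
```

Run:
```python
from go import *
from bench import *
for n in["wrist","scene","side"]:
    d=snapshot(n);f=d["frame"][:,:,::-1]
    if n=="scene":f=cv2.resize(f[120:270,190:340],None,fx=4,fy=4)
    if n=="side":f=cv2.resize(f[130:280,240:390],None,fx=4,fy=4)
    cv2.imwrite(f"pics/{n}2.png",f)
s=state();print(s["position"],s["tcp_rot"],s["ft_force"],keyxy(0))
```

```text
[490.43683683 112.44733702 249.71785174] [1.9776635  2.43709998 0.00446392] [ 0.05440121  0.44069757 -0.55857826] [489.40417038 111.81774524]
```

View pics/scene2.png

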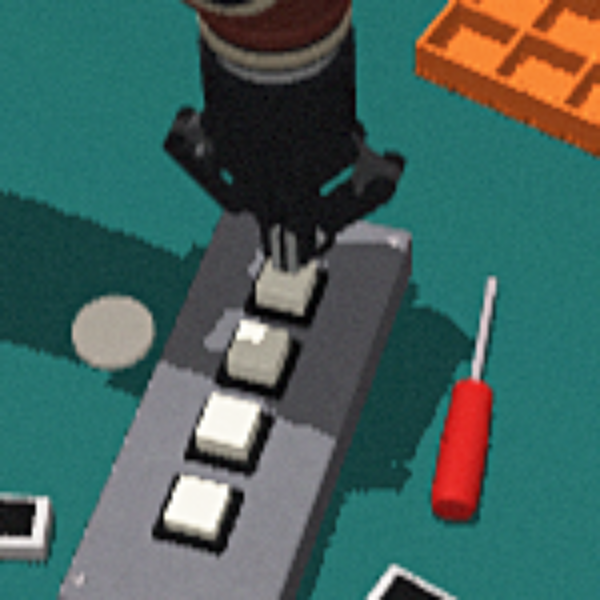

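View pics/side2.png

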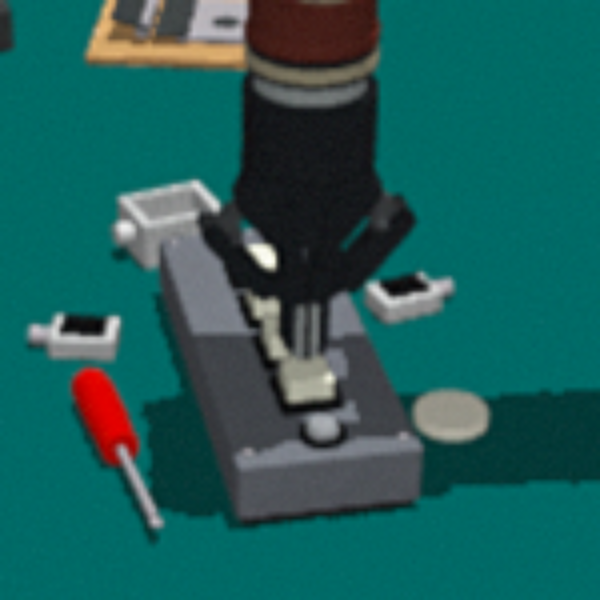

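View pics/wrist2.png

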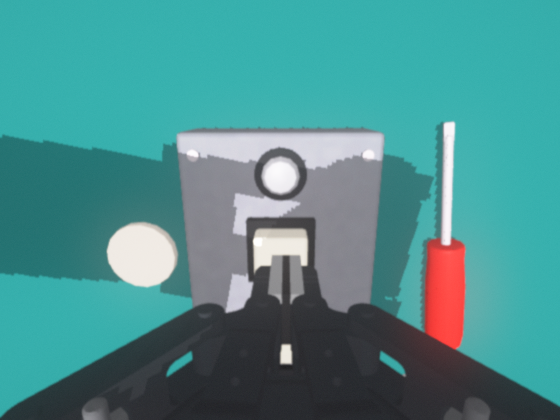

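Both views show the closed fingertips over key 1, about 10 mm above it. I now descend in small steps.

step_arm:
  deltas: [0,0,0,0,-0.004,0.02,1,0,0,0,0,-0.004,0.0275,1,0,0,0,0,-0.004,0.0275,1,0,0,0,0,-0.004,0.0275,1]

```text
time_s: 3.75
position: [488.0, 112.1, 236.6]
tcp_rot: [1.979, 2.439, 0.0]
ft_force: [-0.9, 0.2, 2.5]
gripper_width: 0.1
```

step_arm:
  deltas: [0,0,0,0,0,0.0025,1,0,0,0,0,0,0.0025,1]

```text
time_s: 3.95
position: [488.0, 112.1, 235.6]
tcp_rot: [1.979, 2.439, 0.0]
ft_force: [0.2, -0.4, 3.3]
gripper_width: 0.1
```

Run:
```python
from go import *
s=state();print(s["position"],s["ft_force"])
```

```text
[488.00037566 112.08291161 235.57823043] [ 0.21743765 -0.37595376  3.32734912]
```

The force reads 3.3 N at about 2.4 mm of travel, so key 1 is free and the height calibration holds. Next are keys 2 and 3.

step_arm:
  deltas: [0,0,0,0,0,-0.03,1,0,0,0,0,0,-0.03,1,0,0,0,-0.06,0,-0.03,1,0,0,0,-0.125,0,-0.03,1,0,0,0,-0.125,0,-0.03,1,0,0,0,-0.125,0,-0.03,1,0,0,0,-0.125,0,-0.012,1,0,0,0,-0.125,0,-0.003,1,0,0,0,-0.125,0,0,1,0,0,0,-0.125,0,0,1]

```text
time_s: 4.95
position: [498.1, 63.7, 235.4]
tcp_rot: [-1.978, -2.439, 0.0]
ft_force: [-1.7, 1.4, 4.5]
gripper_width: -0.1
```

step_arm:
  deltas: [0,0,0,0,0,0,1,0,0,0,0,0,0,1]

```text
time_s: 5.15
position: [498.1, 63.5, 235.5]
tcp_rot: [-1.979, -2.439, -0.001]
ft_force: [-1.3, 1.8, 4.2]
gripper_width: -0.1
```

Run:
```python
from go import *
from bench import *
s=state();print(s["position"],s["ft_force"],keyxy(1))
d=snapshot("scene");f=d["frame"][:,:,::-1];cv2.imwrite("pics/scene3.png",cv2.resize(f[120:270,190:340],None,fx=4,fy=4))
```

```text
[498.09079246  63.50223398 235.47294785] [-1.30159094  1.8052478   4.22387859] [499.93472346  62.93924841]
```

View pics/scene3.png

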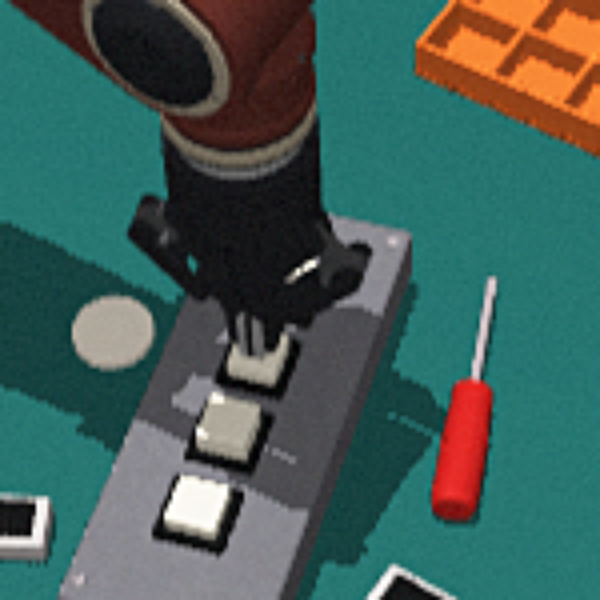

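Key 2 is tapped and free: it read about 4 N with sideways friction, and the finger is on the key in the picture. Next is key 3.

step_arm:
  deltas: [0,0,0,0,0,-0.03,1,0,0,0,0,0,-0.03,1,0,0,0,-0.06,0,-0.03,1,0,0,0,-0.122,0.002,-0.03,1,0,0,0,-0.122,0.002,-0.03,1,0,0,0,-0.122,0.002,-0.03,1,0,0,0,-0.122,0.002,-0.03,1,0,0,0,-0.122,0.002,-0.01,1,0,0,0,-0.122,0.002,-0.003,1,0,0,0,-0.122,0.002,0,1]

```text
time_s: 6.2
position: [509.0, 16.1, 235.2]
tcp_rot: [-1.978, -2.44, -0.0]
ft_force: [-1.2, 1.5, 3.8]
gripper_width: 0.2
```

step_arm:
  deltas: [0,0,0,0,0,0,1,0,0,0,0,0,0,1]

```text
time_s: 6.4
position: [509.0, 15.9, 235.5]
tcp_rot: [-1.979, -2.439, -0.001]
ft_force: [-1.4, 2.4, 2.8]
gripper_width: -0.3
```

Run:
```python
from go import *
s=state();print(s["position"],s["ft_force"],keyxy(2),keyxy(3))
print(delta([*keyxy(3),235.5]))
```

```text
[508.95309637  15.94537461 235.49267936] [-1.43150331  2.40792806  2.76168427] [510.46527654  14.06075159] [520.99582962 -34.81774524]
(array([-0.0002, -0.0006, -0.0029]), array([-1.304e-01,  3.300e-03, -1.000e-04]))
```

Key 3 is tapped and free, at about 3 N. On key 4 I stop about 1 mm above the expected latched height and step down from there.

step_arm:
  deltas: [0,0,0,0,0,-0.03,1,0,0,0,0,0,-0.03,1,0,0,0,-0.065,0,-0.03,1,0,0,0,-0.128,0.003,-0.03,1,0,0,0,-0.128,0.003,-0.03,1,0,0,0,-0.128,0.003,-0.03,1,0,0,0,-0.128,0.003,-0.03,1,0,0,0,-0.128,0.003,-0.01,1,0,0,0,-0.128,0.003,0,1,0,0,0,-0.128,0.003,0,1]

```text
time_s: 7.4
position: [520.2, -33.8, 234.1]
tcp_rot: [-1.978, -2.439, 0.001]
ft_force: [0.6, -0.3, -0.1]
gripper_width: 0.1
```

step_arm:
  deltas: [0,0,0,0,0,0.004,1,0,0,0,0,0,0.004,1]

```text
time_s: 7.6
position: [520.7, -34.1, 233.7]
tcp_rot: [-1.979, -2.44, 0.0]
ft_force: [0.3, -0.6, 0.4]
gripper_width: 0.1
```

Run:
```python
from go import *
from bench import *
s=state();print(s["position"],s["ft_force"],keyxy(3))
d=snapshot("scene");f=d["frame"][:,:,::-1];cv2.imwrite("pics/scene4.png",cv2.resize(f[120:270,190:340],None,fx=4,fy=4))
```

```text
[520.7392262  -34.14758268 233.74215702] [ 0.32527415 -0.63095576  0.38595144] [520.99582962 -34.81774524]
```

View pics/scene4.png

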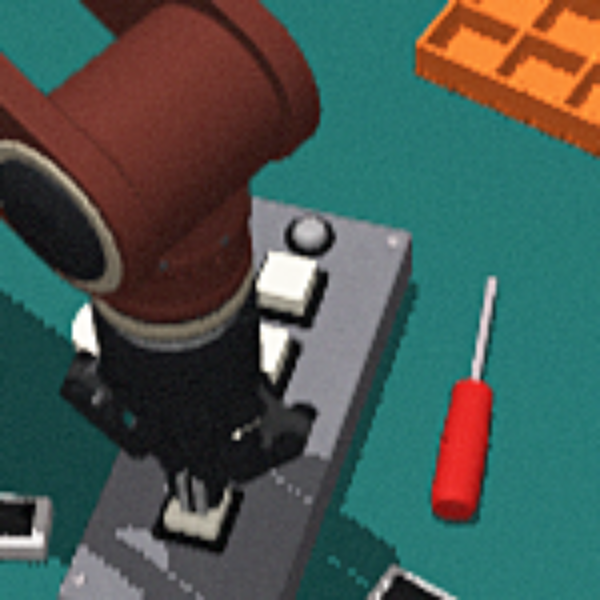

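There is no force at 234 mm, which confirms key 4 is the latched one. I step down to a light contact.

step_arm:
  deltas: [0,0,0,0,0,0.002,1,0,0,0,0,0,0.002,1]

```text
time_s: 7.85
position: [520.9, -34.3, 233.5]
tcp_rot: [1.979, 2.439, 0.0]
ft_force: [-1.6, 0.6, 4.7]
gripper_width: -0.0
```

step_arm:
  deltas: [0,0,0,0,0,0.0015,1,0,0,0,0,0,0.0015,1]

```text
time_s: 8.05
position: [520.9, -34.3, 232.9]
tcp_rot: [1.979, 2.439, 0.0]
ft_force: [-1.5, 1.2, 5.4]
gripper_width: 0.0
```

The tap on key 4 registered at about 5 N with the key standing firm. I lift off and then press it all the way in.

step_arm:
  deltas: [0,0,0,0,0,-0.015,1,0,0,0,0,0,-0.015,1,0,0,0,0,0,-0.003,1,0,0,0,0,0,0.003,1,0,0,0,0,0,0.007,1,0,0,0,0,0,0.01,1,0,0,0,0,0,0.012,1,0,0,0,0,0,0.012,1]

```text
time_s: 8.85
position: [521.3, -34.4, 229.1]
tcp_rot: [1.979, 2.439, 0.0]
ft_force: [-4.4, 0.4, 12.2]
gripper_width: 0.1
```

step_arm:
  deltas: [0,0,0,0,0,0.001,1,0,0,0,0,0,0.001,1]

```text
time_s: 9.05
position: [521.4, -34.4, 229.0]
tcp_rot: [1.979, 2.439, -0.0]
ft_force: [-5.5, 0.9, 12.8]
gripper_width: 0.1
```

step_arm:
  deltas: [0,0,0,0,0,0.002,1,0,0,0,0,0,0.002,1]

```text
time_s: 9.25
position: [521.4, -34.4, 228.8]
tcp_rot: [1.979, 2.44, -0.0]
ft_force: [-7.4, 0.9, 16.3]
gripper_width: 0.2
```

step_arm:
  deltas: [0,0,0,0,0,-0.02,1,0,0,0,0,0,-0.06,1,0,0,0,0,0,-0.15,1,0,0,0,0,0,-0.25,1,0,0,0,0,0,-0.25,1,0,0,0,-0.3,0,-0.25,1,0,0,0,-0.3,0,-0.25,1,0,0,0,-0.3,0,-0.25,1,0,0,0,-0.3,0,-0.25,1]

```text
time_s: 10.15
position: [545.4, -153.9, 325.1]
tcp_rot: [-1.983, -2.435, 0.001]
ft_force: [0.6, -0.3, -0.2]
gripper_width: 0.0
```

Run:
```python
from go import *
from bench import *
out=[]
for n,b in [("scene",(228,170,300,262)),("side",(290,185,335,245))]:
    d=snapshot(n);f=d["frame"][:,:,::-1];cv2.imwrite(f"pics/{n}5.png",f);pickle.dump(d,open(n+"5.pkl","wb"))
    print(n,[(np.round(c,1),a) for c,a in whites(d,b,170)])
    d0=pickle.load(open(n+"0.pkl","rb"))
    out.append(f)
cv2.imwrite("pics/z5.png",np.hstack([cv2.resize(out[0][160:300,170:320],(390,364)),cv2.resize(out[1][160:300,240:390],(390,364))]))
print(state()["ft_force"],state()["position"])
```

```text
scene [(array([266.8, 177. ]), np.int32(27)), (array([260.9, 188.5]), np.int32(129)), (array([253.9, 206. ]), np.int32(141)), (array([246.5, 224.6]), np.int32(153)), (array([238.9, 243. ]), np.int32(130))]
side [(array([303.5, 192.4]), np.int32(59)), (array([307.5, 201.5]), np.int32(68)), (array([311.8, 211.6]), np.int32(75)), (array([316.4, 222.2]), np.int32(80))]
[-0.45458334 -0.1028433  -0.70768618] [ 545.11589554 -151.42647701  325.06583065]
```

View pics/z5.png

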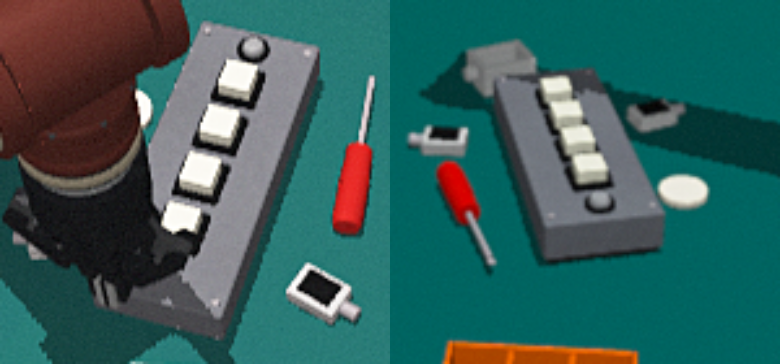

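In the side view key 4 rose from row 193.8 to 192.4, which is where a free key should be. The arm still covers part of the scene view, so I move it aside for a clear check.

step_arm:
  deltas: [0,0,0,-0.6,0,-0.1,1,0,0,0,-0.6,0,-0.1,1,0,0,0,-0.6,0,-0.1,1,0,0,0,-0.6,0,-0.1,1,0,0,0,-0.6,0,-0.1,1,0,0,0,-0.6,0,-0.1,1,0,0,0,-0.6,0,-0.1,1,0,0,0,-0.6,0,-0.1,1]

```text
time_s: 11.05
position: [595.1, -384.5, 365.5]
tcp_rot: [-1.976, -2.44, -0.001]
ft_force: [-0.2, 0.2, 0.0]
gripper_width: -0.3
```

Run:
```python
from go import *
from bench import *
ob=[];ds=[]
for n,b in [("scene",(228,170,300,262)),("side",(290,185,335,245))]:
    d=snapshot(n);f=d["frame"][:,:,::-1];cv2.imwrite(f"pics/{n}6.png",f)
    o=np.array([c for c,a in whites(d,b) if a>35]);o=o[np.argsort(o[:,1])];o=o if n=="scene" else o[::-1]
    print(n,o.round(1).tolist());ob.append(o);ds.append(d)
    d0=pickle.load(open(n+"0.pkl","rb"))
if len(ob[0])==4==len(ob[1]):
  for i in range(4):
    q=least_squares(lambda p:np.concatenate([(proj(d,p)-o[i]).ravel() for d,o in zip(ds,ob)]),[500,0,60]);print(q.x.round(1))
print(state()["position"],state()["time_s"])
```

```text
scene [[260.9, 188.5], [253.9, 206.1], [246.5, 224.7], [238.6, 244.1]]
side [[316.4, 222.2], [312.0, 211.5], [307.5, 201.5], [303.5, 192.3]]
[489.6 110.7  62. ]
[499.8  61.8  62.2]
[510.4  12.6  62.3]
[520.5 -36.2  62. ]
[ 595.0471039  -384.5168901   365.78808687] 11.15
```

View pics/scene6.png

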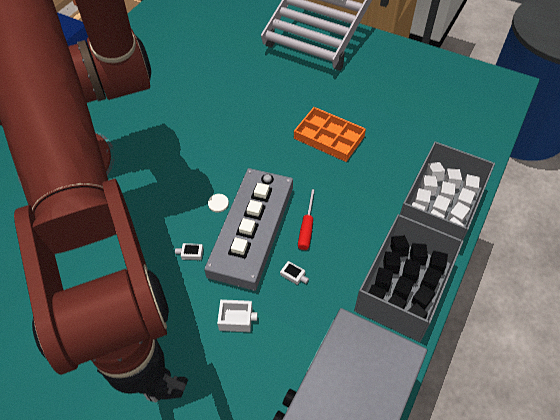

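All four keys now triangulate to the same height (62.0–62.3 mm, against 57.4 mm for key 4 before). The loose things are at the same pixels as at the start, and the arm is clear.

```bash
python3 -c "
from bench import *
print(job_done())"
```

```text
the job is handed in; nothing more can be done
None
```

I tapped all four keys in order from the lamp end, then pressed in the latched key, which sprang up. The arm was clear when I handed the job in at about 11 s of the 45 s allowed.

- **Taps:** keys 1 to 3 were free, at about 3 to 4 N and roughly 2.5 mm of travel. Key 4, farthest from the lamp, stood firm at its latched height. Its light tap read about 5 N, slightly over the intended 4.5 N limit.
- **Press:** I pushed key 4 to its stop at 12 to 16 N, then took the finger away.
- **Last checks:** all four keys triangulate to the same height, 62.0 to 62.3 mm. Key 4 read 57.4 mm before the press. These heights run about 3 mm below the stated 65 mm, because the measured white patch includes the sides of the key caps. By eye, the loose things look unmoved in the last scene picture, and the wrist force is about zero.
- **Disagreement:** the wrist view put the console 1 to 3 mm from the two-camera fit. I corrected for it, and it was well within the key size.

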